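# Scoop corks from the tray into the wide pot

### The arm

A 6-joint arm with a two-finger parallel gripper is mounted at the origin on the work surface. World frame = base frame: x ahead of the robot, y to its left, z up, the work surface at z = 0. Lengths are in m, angles in rad, forces in N, time in s.
With the tool pointing down it reaches from about 0.4 to 0.925 m from the base axis. Payload 3.4 kg.
Tool frame: the origin (TCP) lies on the mounting face of the last link; the fingertips stand 173 mm ahead of it and the grasp point (between the pads) lies 155 mm ahead of it (robot.tip_extent is the z of the fingertips in the tool frame, in m); z points along the fingers, y is the line along which they close (so a half turn about z gives the same grasp; the last joint's range is limited). The gripper opens to 85 mm and grips with 20 to 120 N. Pads are 22 mm wide; open, the fingers measure 114 mm over their backs; the gripper's body (76 mm by 85 mm) begins 54 mm behind the grasp point. The pads swing forward as they close: fully open they stand 13 mm farther back than shut.
Start: joints at [-1.302, 0.307, 1.506, -0, 1.328, -0.073], TCP at [0.193, -0.542, 0.405] pointing down, gripper open.
Joint ranges: [-3.12, 3.12], [-1.05, 2.28], [0.14, 2.33], [-1.42, 4.57], [0.1, 2.73], [-2.68, 2.68]. Speed limits (rad/s): [2.57, 2.57, 3.14, 3.14, 3.14, 3.14].

### API

Orientations are given as a unit quaternion [w, x, y, z].
In Python, from plant import robot, optics, job, models gives the robot as it stands.
- The arm moves only by the shell command python3 -m creep 'ROWS' [FORCE]. ROWS is text: rows parted by semicolons, each of 7 numbers parted by spaces: the shift along the tool's x, y, z in m, then the turn, a rotation vector about the tool's x, y, z in degrees, then the opening, from 0 (shut) to 1 (fully open). A call has 1 to 10 rows; each row shifts and turns the commanded pose from where the row before left it, along the tool's axes as they then stand; what a row does not reach is not made up. A row lasts 1/10 s, in which the tool goes at most 50 mm and 8.59 degrees, less where a joint would pass 70% of its speed; a pose out of reach is approached as far as the arm can. A call is refused whole if a number of a shift passes 0.05 or a number of a turn 8.59, either way. A call with a gripper value outside its range is refused whole. The fingers move at their own pace and stop on an object; FORCE is the grip in N (left out, the last holds). Time passes only in rows, so rows that do not move let the fingers close. It gives the time, the measured TCP pose, the force, the opening and the grip force at its end, in the units of the state.
- robot.observe(): the state, without advancing time (a new reading comes with each control period).
- optics.read_camera(name): name is "scene" or "top"; returns the picture (420x560x3 uint8, blue, green, red); there is no depth.
- optics.camera_model(name): a dict with "fov_y" (degrees; the focal length in pixels is half the picture's height over the tangent of half this angle, whatever the lens; pixels are square), "cx", "cy" (the principal point, pixels), "R" (3x3) and "t" (3): a world point X has camera coordinates R X + t. Camera axes: x right, y down, z forward; pixel columns grow to the right and rows downward; lengths in m; the calibration is good to about 2 mm. A picture is of the moment at which its call begins. camera_model takes no time and is no camera call.
- job.hand_in(): hands the job in; it is judged then, once.
Trained networks look in the newest picture that a camera, given by its name, has taken for a name from the list of things; names that differ only in an ending like _2 or _b are one class to them, and where a whole thing is asked for, a point or a joint stands for the part that bears it (a point fixed in the world has none). Each returns a list of dicts, best first, with "p" (0 to 1); they miss things now and then, are a little off and sometimes report something else, mostly with a low value. They report only what shows in the picture. A call takes as long as a camera call. They do not tell look-alikes from the thing itself.
- models.trace(camera, query): "mask" (420x560 bool, what is visible of it) and "location" ([column, row] in pixels, amid what is visible of it).
- models.landmark_of(camera, query): "location" ([column, row] in pixels: a listed point, or the origin of a listed thing).
The state is a dict: "clock": time; "joints": joint angles; "dq": joint speeds; "tau": joint torques, N m; "eef_pos": TCP position; "eef_rot": TCP orientation; "ft_force": force on the tool from outside, world axes, zero at the start; "moment": the same for the moment, N m; "opening": finger opening in m; "finger_force": force on a finger pad.
Only numpy, scipy, OpenCV 4.12 (cv2) and the standard library are available. Lean on these libraries where they do the work, as an engineer would, in place of code of your own. Each camera call takes 0.05 s, during which the arm holds its last target. There are 200 camera calls.

### The job

Use the wood-handled scoop to carry corks from the grey tray to the wide steel pot, so that at least three of the four corks end up in that pot. Do not touch the corks with the fingers or shove or tip the pot, and finish by setting the scoop down upright, on the table or in the tray.

Things in the scene. Friction and masses are not known exactly. Their poses are not given: they have to be found in the camera images.
- scoop: aluminium scoop, 250 g, with a wooden bar handle over it. Flat pan 110 mm long (x), 110 mm wide (y), floor 2 mm thick (1 mm at the lip), back and side walls 3 mm thick, up to 40 mm high at the back; front open, a bare lip at x = -55 mm. Origin: centre of the pan's underside, z up. Starts upright on the table at one side of the tray (either side), front within 20 degrees of the robot's direction (world -x)
- scoop_handle (a point): middle of the scoop's handle, 105 mm straight above the scoop's origin, same axes: a straight flat-sided wooden bar along y, 20 mm thick in x, 24 mm high, held by a thin upright strip at each end (y = +-53.5 mm), 100 mm free between. Pinch it here across x, from above
- tray: grey plastic tray, fixed. Origin at the underside, z up. Floor 4 mm thick, flat from x = -115 to +135 mm; 130 mm wide between side walls (y = +-65 mm), walls 55 mm high. The -x end is towards the robot. Corks start at x = -110 to -8 mm, the rest is empty. A scoop drawn along the floor to the -x end wall runs under them; rolling it back on its heel there, lip rising along the wall, keeps them in
- wide_pot: the wide low steel pot, loose, 0.7 kg: outer radius 90 mm at the rim, 75 mm high, wall about 4 mm, with a loop handle sticking out at each side; origin at the centre of its underside. Stands on the table at the other side of the tray from the scoop. The narrower, taller steel pot (radius 48 mm) is not the one
- cork1: one of four identical pale waxed (slippery) cork stoppers, plain cylinders 30 mm in diameter and 38 mm long, 10 g; origin at its centre, x along its axis. At the start it lies on the tray floor in the half nearer the robot, roughly across the tray
- cork2: one of four identical pale waxed (slippery) cork stoppers, plain cylinders 30 mm in diameter and 38 mm long, 10 g; origin at its centre, x along its axis. At the start it lies on the tray floor in the half nearer the robot, roughly across the tray
- cork3: one of four identical pale waxed (slippery) cork stoppers, plain cylinders 30 mm in diameter and 38 mm long, 10 g; origin at its centre, x along its axis. At the start it lies on the tray floor in the half nearer the robot, roughly across the tray
- cork4: one of four identical pale waxed (slippery) cork stoppers, plain cylinders 30 mm in diameter and 38 mm long, 10 g; origin at its centre, x along its axis. At the start it lies on the tray floor in the half nearer the robot, roughly across the tray
Things that resemble listed ones, but are neither listed nor needed, are in the scene too. Leave any black look-alike of the cork3 alone.

How it is judged:
By the outcome, as a careful person would: the job done as asked, in the order asked, and still so for the second after the job is handed in, with the robot touching nothing.
It also fails if it takes over 72 s, if anything falls off the work surface, if the arm or the gripper's body presses on something with over 40 N, if the wrist force passes 120 N, or if a joint passes its speed limit or range.

## Working session

There is one attempt and no reset: what is moved stays moved. The work goes in short steps, Python scripts to look and compute and a shell command to move; the robot and the scene stay as the last step left them, time stands still between calls to the robot, and variables do not carry over. Pictures are saved under pics/ and viewed, at most 12 in all, crops included, and the job is handed in when it is done.

```bash
mkdir -p pics; ls; cat > h.py <<'E'
import numpy as np, cv2
from plant import robot, optics, job, models
from scipy.spatial.transform import Rotation as Ro
def cam(n):
    m=optics.camera_model(n); f=210/np.tan(np.radians(m["fov_y"]/2))
    return m,f,np.array(m["R"]),np.array(m["t"])
def ray(n,p):
    m,f,R,t=cam(n); d=R.T@np.array([(p[0]-m["cx"])/f,(p[1]-m["cy"])/f,1]); return -R.T@t,d
def atz(n,p,z):
    o,d=ray(n,p); return o+d*(z-o[2])/d[2]
def proj(n,X):
    m,f,R,t=cam(n); c=R@np.array(X)+t; return np.array([m["cx"]+f*c[0]/c[2],m["cy"]+f*c[1]/c[2]])
def tri(pa,pb,a="scene",b="top"):
    o1,d1=ray(a,pa);o2,d2=ray(b,pb)
    A=np.stack([d1,-d2],1); s=np.linalg.lstsq(A,o2-o1,rcond=None)[0]
    x1=o1+d1*s[0];x2=o2+d2*s[1]; return (x1+x2)/2,np.linalg.norm(x1-x2)
def st():
    s=robot.observe(); q=s["eef_rot"]; return s,np.array(s["eef_pos"]),Ro.from_quat([q[1],q[2],q[3],q[0]])
E
python3 - <<'E'
from h import *
np.set_printoptions(precision=3,suppress=True)
s,p,r=st(); print(s); print(r.as_matrix(), robot.tip_extent)
ims=[]
for n in("scene","top"):
    im=optics.read_camera(n); cv2.imwrite(f"pics/{n}0.png",im)
    m=optics.camera_model(n);print(n,m)
L={}
for q in["scoop_handle","scoop","tray","wide_pot","cork1"]:
    for n in("scene","top"):
        l=models.landmark_of(n,q); L[q,n]=l
        print(q,n,[(np.round(d["location"],1),round(d["p"],2)) for d in l[:6]])
    if L[q,"scene"] and L[q,"top"]: print(tri(L[q,"scene"][0]["location"],L[q,"top"][0]["location"]))
E
```

```text
pics
{'clock': 0.0, 'joints': array([-1.303,  0.308,  1.508,  0.   ,  1.328, -0.074]), 'dq': array([ 0.   ,  0.001, -0.001,  0.003,  0.002,  0.002]), 'tau': array([  0.001, -45.754, -25.191,   0.   ,   0.013,   0.   ]), 'eef_pos': array([ 0.193, -0.541,  0.404]), 'eef_rot': array([-0.001,  0.985,  0.17 , -0.   ]), 'ft_force': array([-0.07 , -0.667,  0.215]), 'moment': array([ 0.054, -0.033,  0.029]), 'finger_force': 0.0, 'opening': 0.08532979884527274}
[[ 0.942  0.335 -0.001]
 [ 0.335 -0.942  0.002]
 [ 0.    -0.002 -1.   ]] 0.1734
scene {'fov_y': 42.425974940053564, 'cx': 282.8514954264288, 'cy': 204.50988076922715, 'R': array([[-0.437,  0.899,  0.023],
       [ 0.583,  0.303, -0.754],
       [-0.685, -0.316, -0.657]]), 't': array([ 0.197, -0.21 ,  1.503])}
top {'fov_y': 54.78953452724207, 'cx': 281.6002717855565, 'cy': 209.1459866960882, 'R': array([[-0.045, -0.999, -0.005],
       [-0.971,  0.044, -0.234],
       [ 0.234, -0.006, -0.972]]), 't': array([0.021, 0.491, 0.745])}
scoop_handle scene [(array([144. , 157.6]), 0.92)]
scoop_handle top [(array([449.5, 194. ]), 0.62), (array([
[... 313 characters left out ...]
176.8]), 0.96)]
(array([ 0.579, -0.022, -0.003]), np.float64(0.00859860083142818))
wide_pot scene [(array([404.6, 302.7]), 0.94)]
wide_pot top [(array([134.9, 202.7]), 0.7)]
(array([0.533, 0.305, 0.007]), np.float64(0.008838262834619897))
cork1 scene [(array([265.4, 248.5]), 0.85), (array([276.6, 234.9]), 0.71), (array([243.2, 225.4]), 0.59), (array([238.2, 244.7]), 0.58), (array([186.4, 212.1]), 0.56), (array([245.5, 183.7]), 0.55)]
cork1 top [(array([304.2, 264.5]), 0.78), (array([274.9, 189.2]), 0.73), (array([312.4, 203.5]), 0.59), (array([286.4, 215.6]), 0.56), (array([366. , 231.1]), 0.54), (array([353. , 270.1]), 0.5)]
(array([ 0.402, -0.058, -0.136]), np.float64(0.01717227953068486))
```

View pics/top0.png

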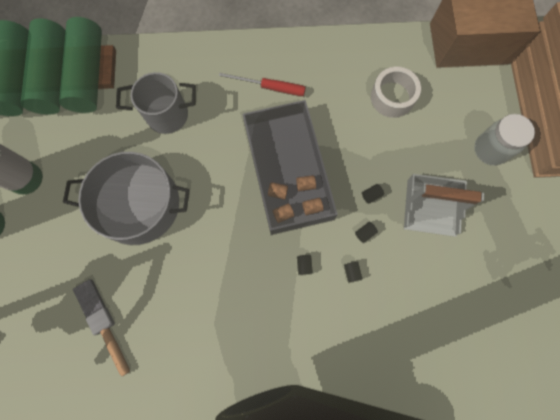

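View pics/scene0.png

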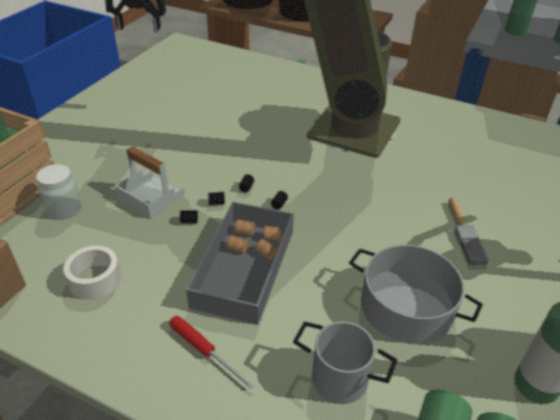

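The top view shows the scoop at right (pan about (436,205), handle (454,194)), the tray in the middle (rim corners about (245,112), (303,101), (335,213), (271,232)), and the wide pot at left (127,197). The scene view agrees: handle (145,158), tray (244,260), pot (412,290). The black look-alikes lie beside the tray.

```bash
python3 - <<'E'
from h import *
np.set_printoptions(precision=3,suppress=True)
ims={n:cv2.imread(f"pics/{n}0.png") for n in("top","scene")}
ends={}
for n,(a,b,c,d) in {"top":(415,495,178,212),"scene":(118,172,140,178)}.items():
    im=ims[n].astype(int); B,G,Rr=im[...,0],im[...,1],im[...,2]
    k=np.zeros(B.shape,np.uint8); k[c:d,a:b]=((Rr-G>25)&(Rr-B>30))[c:d,a:b]
    ys,xs=np.nonzero(k); pts=np.stack([xs,ys],1).astype(np.float32)
    rc=cv2.minAreaRect(pts); bx=cv2.boxPoints(rc); print(n,len(xs),rc)
    e=[bx[i]-bx[(i+1)%4] for i in range(2)]; i=0 if np.linalg.norm(e[0])<np.linalg.norm(e[1]) else 1
    m=[(bx[i]+bx[i+1])/2,(bx[(i+2)%4]+bx[(i+3)%4])/2]; ends[n]=sorted(m,key=lambda v:v[0])
    print(ends[n])
# scene left end = -y end ; top right end = -y
A,ea=tri(ends["scene"][0],ends["top"][1]);Bq,eb=tri(ends["scene"][1],ends["top"][0])
print("handle ends",A,ea,Bq,eb,(A+Bq)/2, np.linalg.norm(A-Bq),"y-axis yaw",np.degrees(np.arctan2(*(Bq-A)[[1,0]]))-90)
# tray corners
T=[(245,112),(303,101),(335,213),(271,232)];S=[(260,316),(193,304),(238,205),(295,213)]
# order: far-left, far-right, near-right, near-left
for t,s in zip(T,S): print("tray",tri(s,t), atz("top",t,.055))
for n in("scene","top"):
    r=models.trace(n,"wide_pot"); print([(x["location"],x["p"],x["mask"].sum()) for x in r[:3]])
    r=models.trace(n,"cork1"); print(n,[(np.round(x["location"]),round(x["p"],2)) for x in r[:10]])
    im=ims[n]; c=im[90:240,235:345] if n=="top" else im[195:325,180:310]
    r2=im[160:245,395:495] if n=="top" else im[135:220,100:200]
    o=[cv2.resize(c,(400,400*c.shape[0]//c.shape[1])),cv2.resize(r2,(400,340))]
    h=max(x.shape[0] for x in o); o=[cv2.copyMakeBorder(x,0,h-x.shape[0],0,0,cv2.BORDER_CONSTANT) for x in o]
    cv2.imwrite(f"pics/c_{n}.png",np.hstack(o))
E
```

```text
top 493 ((453.2769470214844, 193.2846221923828), (54.69931411743164, 9.426639556884766), 7.125016689300537)
[array([426.138, 189.892], dtype=float32), array([480.415, 196.677], dtype=float32)]
scene 200 ((144.3089141845703, 156.35031127929688), (35.67448425292969, 6.065460681915283), 28.610462188720703)
[array([128.65 , 147.809], dtype=float32), array([159.968, 164.892], dtype=float32)]
handle ends [ 0.484 -0.37   0.116] 0.0022779448913329355 [ 0.503 -0.272  0.114] 0.002420790078173636 [ 0.494 -0.321  0.115] 0.0992741059570505 y-axis yaw -10.462817406579362
tray (array([0.712, 0.074, 0.039]), np.float64(0.012694243927047894)) [0.706 0.067 0.055]
tray (array([ 0.736, -0.053,  0.029]), np.float64(0.01347479366507381)) [ 0.726 -0.057  0.055]
tray (array([ 0.478, -0.102,  0.051]), np.float64(0.010847847098463039)) [ 0.479 -0.107  0.055]
tray (array([0.446, 0.023, 0.053]), np.float64(0.0037324453303069324)) [0.447 0.022 0.055]
[([409.9, 296.2], 0.63, np.int64(8447))]
scene [(array([243., 226.]), 0.78), (array([188., 212.]), 0.76), (array([264., 249.]), 0.72), (array([246., 182.]), 0.65), (array([271., 237.]), 0.64), (array([238., 242.]), 0.63), (array([280., 200.]), 0.54), (array([214., 196.]), 0.46)]
[([129.3, 196.9], 0.95, np.int64(7567))]
top [(array([365., 231.]), 0.87), (array([307., 263.]), 0.86), (array([276., 191.]), 0.83), (array([284., 215.]), 0.81), (array([351., 274.]), 0.81), (array([372., 193.]), 0.77), (array([312., 204.]), 0.64), (array([306., 185.]), 0.52)]
```

View pics/c_top.png

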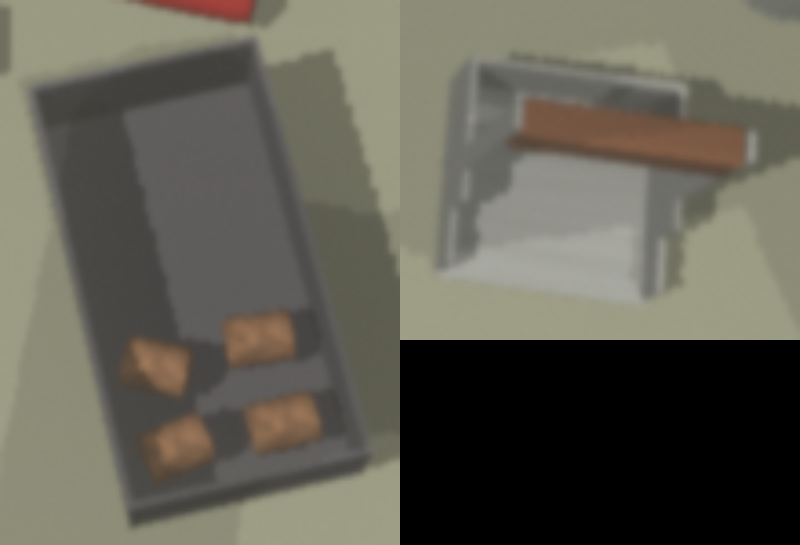

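The crop shows four corks in the near half of the tray, the scoop lip towards the robot and the handle bar clear. Now I'll fit the tray pose and work out the approach.

```bash
cat >> h.py <<'E'
def rot(psi,tilt=0): # psi: tool x heading deg (scoop y axis); tilt>0 = lip up
    b=np.column_stack([[np.cos(np.radians(psi)),np.sin(np.radians(psi)),0],[np.sin(np.radians(psi)),-np.cos(np.radians(psi)),0],[0,0,-1]])
    return Ro.from_matrix(b)*Ro.from_euler("x",tilt,degrees=True)
def to(g,psi,tilt=0,off=.155):
    "delta in current tool axes: TCP shift to put grasp point at g, then turn"
    s,p,r=st(); q=rot(psi,tilt); T=np.array(g)-q.apply([0,0,off])
    return r.inv().apply(T-p), (r.inv()*q).as_rotvec(degrees=True)
def rep():
    s,p,r=st(); M=r.as_matrix()
    print("t",round(s["clock"],2),"grasp",p+M[:,2]*.155,"psi",np.degrees(np.arctan2(M[1,0],M[0,0])),"tilt",np.degrees(np.arctan2(M[2,1],-M[2,2])),"xz",M[2,0],"F",s["ft_force"],"open",s["opening"])
np.set_printoptions(precision=4,suppress=True)
E
python3 - <<'E'
from h import *
from scipy.optimize import least_squares
T=[(243.8,114.2),(305.7,101),(336.2,215.7),(270.8,230.3)]
P=np.array([atz("top",t,.055)[:2] for t in T])
def f(v):
    x,y,a,L=v; c=np.array([[L,.069],[L,-.069],[0,-.069],[0,.069]])
    R=np.array([[np.cos(a),-np.sin(a)],[np.sin(a),np.cos(a)]])
    return ((R@c.T).T+[x,y]-P).ravel()
r=least_squares(f,[.46,-.04,.2,.26]); v=r.x; print("near rim mid",v[:2],"yaw",np.degrees(v[2]),"L",v[3],r.fun)
u=np.array([np.cos(v[2]),np.sin(v[2])]); o=v[:2]+u*.119; print("origin",o)
n=np.array([-u[1],u[0]])
for c in [(276,191),(284,215),(312,204),(306,185)]:
    p=atz("top",c,.019)[:2]-o; print(c,p@u,p@n)
for n_,c in (("top",(128,200)),("scene",(410,290))): print("pot",[atz(n_,c,z) for z in(0,.075)])
print(to([.494,-.318,.18],79)); s,p,_=st()
E
```

```text
near rim mid [ 0.4617 -0.0433] yaw 10.442266977910299 L 0.25597034009811126 [-0.0003  0.0017  0.0003 -0.0018  0.0008 -0.0025 -0.0008  0.0026]
origin [ 0.5788 -0.0217]
(276, 191) -0.03243411893011902 0.03681794341877032
(284, 215) -0.08665881678776276 0.032134141514916136
(312, 204) -0.07694439266630029 -0.030122444974447493
(306, 185) -0.0339239887494307 -0.02780366447524701
pot [array([0.5402, 0.3268, 0.    ]), array([0.519 , 0.2979, 0.075 ])]
pot [array([0.4931, 0.3007, 0.    ]), array([0.5608, 0.3063, 0.075 ])]
(array([ 0.3589, -0.1098,  0.0697]), array([  0.0024,   0.0015, -59.4163]))
```

```bash
python3 -m creep '0.045 -0.0137 0.0087 0 0 0 1;0.045 -0.0137 0.0087 0 0 0 1;0.045 -0.0137 0.0087 0 0 0 1;0.045 -0.0137 0.0087 0 0 0 1;0.045 -0.0137 0.0087 0 0 0 1;0.045 -0.0137 0.0087 0 0 0 1;0.045 -0.0137 0.0087 0 0 0 1;0.044 -0.0139 0.0088 0 0 0 1' 60 | tail -3
python3 -m creep '0 0 0 0 0 -8.5 1;0 0 0 0 0 -8.5 1;0 0 0 0 0 -8.5 1;0 0 0 0 0 -8.5 1;0 0 0 0 0 -8.5 1;0 0 0 0 0 -8.5 1;0 0 0 0 0 -8.5 1;0 0 0 0 0 0 1;0 0 0 0 0 0 1' | tail -3
python3 - <<'E'
from h import *
rep(); print(to([.494,-.318,.105],79.3))
im=optics.read_camera("top"); cv2.imwrite("pics/t1.png",cv2.resize(im[130:280,370:520],(600,600)))
for q in ["scoop_handle"]:
    a=models.landmark_of("top",q); optics.read_camera("scene"); b=models.landmark_of("scene",q)
    print(a[:2],b[:2]); 
    if a and b: print(tri(b[0]["location"],a[0]["location"]))
E
```

```text
ft_force: [1.1, -1.0, -0.4]
opening: 0.0853
finger_force: 0.0
ft_force: [-0.6, 0.0, -0.2]
opening: 0.0856
finger_force: 0.0
t 2.5 grasp [ 0.4941 -0.318   0.18  ] psi 78.88049865137641 tilt 0.0022131053249936825 xz -3.1702313811683794e-05 F [-0.5931  0.0078 -0.249 ] open 0.0855954909486284
(array([-0.    , -0.0001,  0.075 ]), array([ 0.0022,  0.0018, -0.4195]))
[] [{'location': [147.1, 153.8], 'p': 0.64}]
```

```bash
python3 -m creep '0 0 0.02 0 0 -0.4 1;0 0 0.02 0 0 0 1;0 0 0.02 0 0 0 1;0 0 0.017 0 0 0 1;0 0 0 0 0 0 1' | tail -3
python3 -m creep '0 0 0 0 0 0 0;0 0 0 0 0 0 0;0 0 0 0 0 0 0;0 0 0 0 0 0 0;0 0 0 0 0 0 0;0 0 0 0 0 0 0;0 0 0 0 0 0 0;0 0 0 0 0 0 0;0 0 0 0 0 0 0;0 0 0 0 0 0 0' 100
python3 - <<'E'
from h import *
rep()
im=optics.read_camera("scene"); cv2.imwrite("pics/s1.png",cv2.resize(im[80:240,70:230],(600,600)))
E
```

```text
ft_force: [0.4, 0.4, -0.8]
opening: 0.0851
finger_force: 0.0
clock: 4.2
eef_pos: [0.4946, -0.3182, 0.259]
eef_rot: [0.001, 0.769, 0.639, 0.0]
ft_force: [-0.1, -0.2, 6.4]
opening: 0.0187
finger_force: 98.7
t 4.2 grasp [ 0.4949 -0.3184  0.104 ] psi 79.48359429090561 tilt 0.10821930735177275 xz -0.0008452859778799835 F [-0.1451 -0.2041  6.3606] open 0.018685681332815805
```

View pics/s1.png

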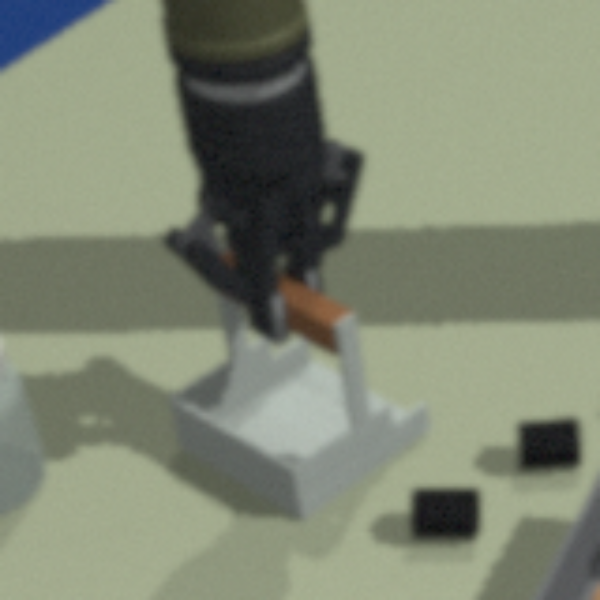

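The scoop is pinched mid-bar: the fingers sit at about (285,300), and the bar runs from (225,255) to (350,320). Next I'll lift it and carry it over the tray.

```bash
python3 -m creep '0 0 -0.02 0 0 0 0;0 0 -0.04 0 0 0 0;0 0 -0.04 0 0 0 0;0 0 0 0 0 -7 0;0 0 0 0 0 -7 0;0 0 0 0 0 -7 0;0 0 0 0 0 0 0' | tail -3
python3 - <<'E'
from h import *
rep(); o=np.array([.579,-.022]); a=np.radians(10.7); u=np.array([np.cos(a),np.sin(a)])
g=o+u*.066; print(g,to([*g,.19],100.7))
E
```

```text
ft_force: [-0.3, 0.2, -1.8]
opening: 0.0189
finger_force: 98.3
t 4.95 grasp [ 0.4934 -0.3175  0.2023] psi 100.49816338412727 tilt -0.07547791490288512 xz 0.0013105855719688594 F [-0.2575  0.2199 -1.8428] open 0.01889538007144916
[ 0.6439 -0.0097] (array([0.2754, 0.2038, 0.0124]), array([-0.0753, -0.0752, -0.2018]))
```

```bash
python3 -m creep '0.0344 0.0255 0 0 0 0 0;0.0344 0.0255 0 0 0 0 0;0.0344 0.0255 0 0 0 0 0;0.0344 0.0255 0 0 0 0 0;0.0344 0.0255 0 0 0 0 0;0.0344 0.0255 0 0 0 0 0;0.0344 0.0255 0 0 0 0 0;0.0344 0.0255 0 0 0 0 0;0 0 0 0 0 0 0;0 0 0 0 0 0 0' | tail -3
python3 -m creep '0 0 0.012 0 0 0 0;0 0 0 0 0 0 0' | tail -3
python3 - <<'E'
from h import *
rep(); 
im=optics.read_camera("top"); a=cv2.resize(im[80:240,210:370],(400,400))
g=models.landmark_of("top","scoop"); 
im=optics.read_camera("scene"); b=cv2.resize(im[150:330,160:340],(400,400)); h=models.landmark_of("scene","scoop")
print(g[:2],h[:2]); 
if g and h: print(tri(h[0]["location"],g[0]["location"]))
cv2.imwrite("pics/s2.png",np.hstack([a,b]))
E
```

```text
ft_force: [-0.5, -0.6, -3.0]
opening: 0.0187
finger_force: 98.5
ft_force: [-1.3, -0.1, -2.4]
opening: 0.0185
finger_force: 98.4
t 6.15 grasp [ 0.6425 -0.0114  0.1886] psi 100.35135164840797 tilt -0.26785215266201623 xz 0.0008374682552355125 F [-1.2601 -0.0922 -2.3826] open 0.018508077710465733
[] [{'location': [232.6, 254.2], 'p': 0.88}]
```

View pics/s2.png

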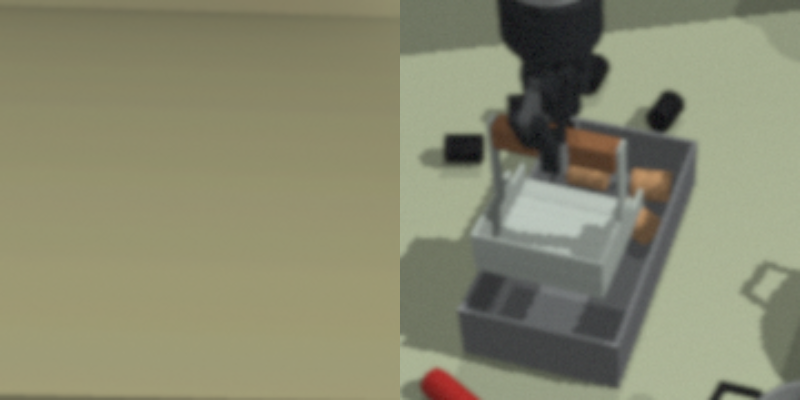

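The top view is blocked by the arm. The scene crop shows the scoop level above the far half of the tray, its back-bottom corners at crop (475,262) and (605,293), with the corks in front. I'll check the lateral fit.

```bash
python3 - <<'E'
from h import *
o=np.array([.579,-.022]); a=np.radians(10.7); u=np.array([np.cos(a),np.sin(a)]); n=np.array([-u[1],u[0]])
def tr(p): d=p[:2]-o; return d@u,d@n
px=lambda c:((c[0]-400)/2.2222+160,c[1]/2.2222+150)
for nm,c,z in [("scoop back R?",(605,293),.0846),("back L",(475,262),.0846),("far rim",(462,310),.055),("far rim",(620,345),.055),("near rim",(695,145),.055)]:
    print(nm,tr(atz("scene",px(c),z)))
print("scoop lm",tr(atz("scene",(232.6,254.2),.0846)))
s,p,r=st(); print("cmd grasp",tr(p+r.as_matrix()[:,2]*.155)); print(to([*(o+u*.066),.108],100.7))
E
```

```text
scoop back R? (np.float64(0.11271647257669354), np.float64(0.050868772574446296))
back L (np.float64(0.11110937261137088), np.float64(-0.061637164777233494))
far rim (np.float64(0.13903813686973276), np.float64(-0.06429530046783481))
far rim (np.float64(0.13707483316928923), np.float64(0.07082026489514663))
near rim (np.float64(-0.11155299999867258), np.float64(0.06888895302012317))
scoop lm (np.float64(0.05840930794017389), np.float64(-0.005140176756255358))
cmd grasp (np.float64(0.06623963336888078), np.float64(-0.001623017621670462))
(array([ 0.0016, -0.0003,  0.0829]), array([-0.0157,  0.0003, -0.3181]))
```

```bash
python3 -m creep '0.006 0.004 0 0 0 -0.2 0;0 0 0.025 0 0 0 0;0 0 0.025 0 0 0 0;0 0 0.02 0 0 0 0;0 0 0.006 0 0 0 0;0 0 0 0 0 0 0' | tail -3
python3 -m creep '0 0 0.002 0 0 0 0;0 0 0 0 0 0 0' | grep -E "pos|ft"
python3 -m creep '0 0 0.002 0 0 0 0;0 0 0 0 0 0 0' | grep -E "pos|ft"
python3 -m creep '0 0 0.001 0 0 0 0;0 0 0 0 0 0 0' | grep -E "pos|ft"
python3 -c "
from h import *
rep()"
```

```text
ft_force: [0.3, 0.1, -1.8]
opening: 0.0185
finger_force: 98.4
eef_pos: [0.6481, -0.0036, 0.2692]
ft_force: [0.1, 0.2, -1.6]
eef_pos: [0.6476, -0.0036, 0.2665]
ft_force: [-0.4, 0.0, -2.1]
eef_pos: [0.6475, -0.0036, 0.2651]
ft_force: [0.5, 0.4, -2.4]
t 7.55 grasp [ 0.6475 -0.0036  0.1101] psi 100.68016048891076 tilt 0.005093482961162501 xz 7.073323147711516e-07 F [ 0.4961  0.445  -2.4191] open 0.018642566720661915
```

```bash
for i in 1; do python3 -m creep '0 0 0.001 -1 0 0 0;0 0 0 0 0 0 0' | grep -E "pos|ft"; done
python3 -m creep '0 0 0.001 0 0 0 0;0 0 0 0 0 0 0' | grep -E "pos|ft"
python3 -m creep '0 0 0.001 0 0 0 0;0 0 0 0 0 0 0' | grep -E "pos|ft"
python3 -c "
from h import *
rep()"
```

```text
eef_pos: [0.6474, -0.0036, 0.264]
ft_force: [0.2, 0.3, -2.4]
eef_pos: [0.6476, -0.0036, 0.2637]
ft_force: [-0.2, 1.1, 3.2]
eef_pos: [0.6478, -0.0036, 0.2635]
ft_force: [-0.8, 1.0, 8.0]
t 8.15 grasp [ 0.6506 -0.0031  0.1085] psi 100.68872551751264 tilt 1.0741018371692401 xz -0.00034625384942291344 F [-0.8278  1.0335  7.9655] open 0.01819884227830482
```

```bash
python3 -m creep '0 -0.012 -0.0002 0 0 0 0;0 -0.012 -0.0002 0 0 0 0;0 -0.012 -0.0002 0 0 0 0;0 -0.012 -0.0002 0 0 0 0;0 -0.012 -0.0002 0 0 0 0;0 -0.012 -0.0002 0 0 0 0;0 -0.012 -0.0002 0 0 0 0' | grep -E "pos|ft"
python3 - <<'E'
from h import *
rep(); 
im=optics.read_camera("top"); a=cv2.resize(im[80:240,210:370],(400,400))
im=optics.read_camera("scene"); b=cv2.resize(im[150:330,160:340],(400,400)); 
cv2.imwrite("pics/s3.png",np.hstack([a,b]))
E
```

```text
eef_pos: [0.5665, -0.0194, 0.264]
ft_force: [2.0, 0.3, 6.7]
t 8.85 grasp [ 0.5703 -0.019   0.1091] psi 100.68109988931595 tilt 1.3818544071050496 xz -0.0018614662061084957 F [1.9966 0.2535 6.6872] open 0.018422383181927456
```

View pics/s3.png

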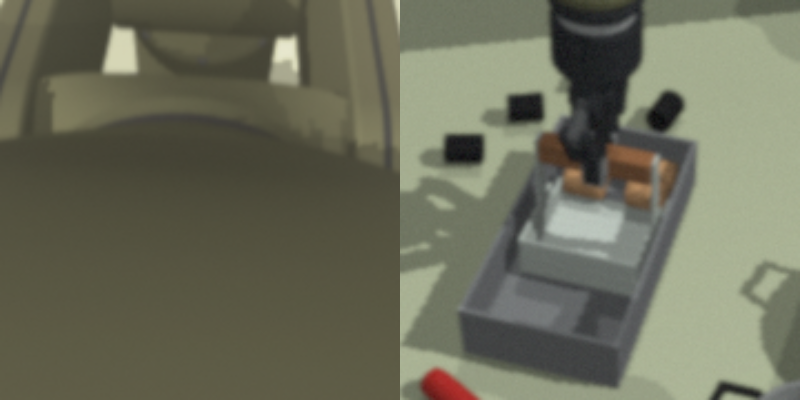

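The scene crop shows two corks right at or on the lip (about (585,185) and (645,190)). The scoop is centred in the tray, so I'll carry on to the end wall.

```bash
python3 -m creep '0 -0.01 -0.0002 0 0 0 0;0 -0.01 -0.0002 0 0 0 0;0 -0.01 -0.0002 0 0 0 0;0 -0.008 -0.0001 0 0 0 0' | grep -E "pos|ft"
python3 -m creep '0 -0.004 -0.0001 0 0 0 0;0 0 0 0 0 0 0' | grep -E "pos|ft"
python3 -m creep '0 -0.003 0 0 0 0 0;0 0 0 0 0 0 0' | grep -E "pos|ft"
python3 -m creep '0 -0.003 0 0 0 0 0;0 0 0 0 0 0 0' | grep -E "pos|ft"
python3 - <<'E'
from h import *
rep(); 
E
```

```text
eef_pos: [0.5292, -0.0265, 0.2639]
ft_force: [1.3, 0.4, 8.5]
eef_pos: [0.5246, -0.0273, 0.2638]
ft_force: [0.6, 0.5, 7.6]
eef_pos: [0.5223, -0.0278, 0.2638]
ft_force: [1.6, 0.5, 8.0]
eef_pos: [0.5195, -0.0284, 0.2639]
ft_force: [1.4, -0.3, 8.3]
t 9.95 grasp [ 0.5232 -0.028   0.1089] psi 100.68193305748977 tilt 1.3421443528176185 xz -0.0019947602088550443 F [ 1.4056 -0.2994  8.322 ] open 0.018641012492278328
```

```bash
python3 -m creep '0 -0.003 -0.0001 0 0 0 0;0 0 0 0 0 0 0' | grep -E "pos|ft"
python3 -m creep '0 -0.002 0 0 0 0 0;0 0 0 0 0 0 0' | grep -E "pos|ft"
python3 -m creep '0 -0.002 0 0 0 0 0;0 0 0 0 0 0 0' | grep -E "pos|ft"
python3 - <<'E'
from h import *
rep(); 
im=optics.read_camera("scene"); b=cv2.resize(im[150:310,180:340],(600,600)); 
cv2.imwrite("pics/s4.png",b)
E
```

```text
eef_pos: [0.5165, -0.0289, 0.2639]
ft_force: [1.3, -0.1, 7.9]
eef_pos: [0.5151, -0.0292, 0.264]
ft_force: [1.8, 0.6, 8.1]
eef_pos: [0.5141, -0.0295, 0.2643]
ft_force: [4.1, 2.2, 6.9]
t 10.55 grasp [ 0.5184 -0.029   0.1093] psi 100.66855524076604 tilt 1.5823659402785395 xz -0.0023175044229527906 F [4.1313 2.2473 6.9237] open 0.018945811678879352
```

View pics/s4.png

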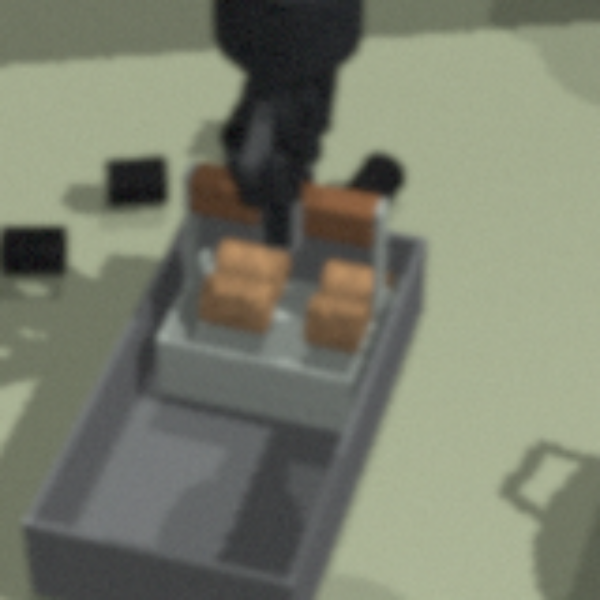

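All four corks are on the pan (about (250,260), (238,300), (348,278), (338,315)) and the lip is at the wall. Now I'll roll back about the heel.

```bash
python3 -m creep '0 0.0183 -0.0032 4 0 0 0;0 0.0178 -0.0032 4 0 0 0;0 0.0173 -0.0031 4 0 0 0;0 0.0169 -0.0029 4 0 0 0' | grep -E "pos|ft"
python3 -m creep '0 0.0166 -0.0027 4 0 0 0;0 0.0162 -0.0025 4 0 0 0;0 0.0159 -0.0022 4 0 0 0;0 0.0156 -0.0018 4 0 0 0;0 0 0 0 0 0 0' | grep -E "pos|ft"
python3 - <<'E'
from h import *
rep(); 
im=optics.read_camera("scene"); b=cv2.resize(im[130:310,180:360],(600,600)); 
cv2.imwrite("pics/s5.png",b)
s,p,r=st(); print(r.inv().apply([0,0,.1]))
E
```

```text
eef_pos: [0.5834, -0.016, 0.269]
ft_force: [3.7, 0.9, -4.0]
eef_pos: [0.6446, -0.0042, 0.254]
ft_force: [0.3, 0.4, 7.6]
t 11.5 grasp [ 0.566  -0.0192  0.1213] psi 100.72049008795393 tilt -31.099052264877127 xz -0.0005603376614929378 F [0.3106 0.4344 7.6001] open 0.018715138243218413
[-0.0001 -0.0515 -0.0857]
```

View pics/s5.png

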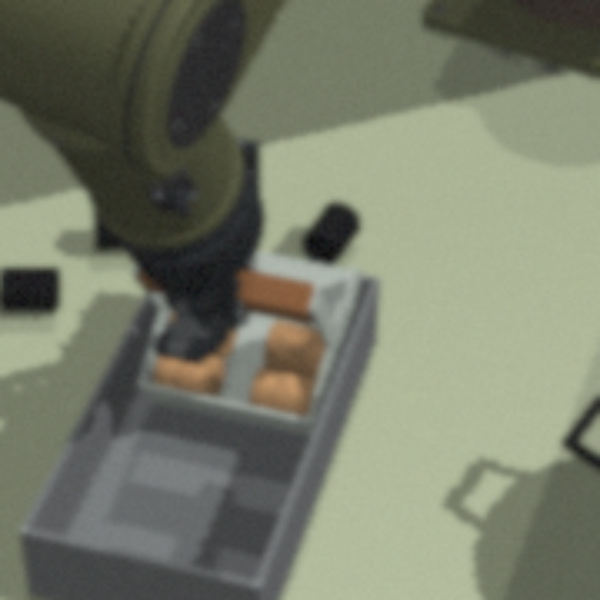

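All four corks rest against the scoop's back wall (front two at about (188,372) and (280,392)). Now lift.

```bash
python3 -m creep '0 -0.0103 -0.0171 0 0 0 0;0 -0.0155 -0.0257 0 0 0 0;0 -0.0155 -0.0257 0 0 0 0;0 -0.0155 -0.0257 0 0 0 0;0 -0.0155 -0.0257 0 0 0 0;0 0 0 0 0 0 0' | grep -E "pos|ft"
python3 - <<'E'
from h import *
rep(); s,p,r=st(); lip=p+r.apply([0,-.055,.26]); print("lip",lip)
n="scene"; optics.read_camera(n); a=models.landmark_of(n,"wide_pot"); optics.read_camera("top"); b=models.landmark_of("top","wide_pot"); print(a[:1],b[:1],a and b and tri(a[0]["location"],b[0]["location"]))
print(r.inv().apply(np.array([.555,.307,.16])-lip))
E
```

```text
eef_pos: [0.6433, -0.0047, 0.3981]
ft_force: [0.6, -0.5, -3.9]
t 12.15 grasp [ 0.566  -0.0195  0.2646] psi 100.68494941031553 tilt -30.498884171829168 xz -0.0020728604755491375 F [ 0.6493 -0.4946 -3.8765] open 0.018725384678135813
lip [ 0.4671 -0.0383  0.202 ]
[{'location': [402.2, 307.5], 'p': 0.68}] [] []
[ 0.3231  0.1505 -0.0407]
```

```bash
python3 -m creep '0.0108 0.005 -0.0014 0 0 0 0;0.0215 0.01 -0.0027 0 0 0 0;0.0323 0.0151 -0.0041 0 0 0 0;0.0323 0.0151 -0.0041 0 0 0 0;0.0323 0.0151 -0.0041 0 0 0 0;0.0323 0.0151 -0.0041 0 0 0 0;0.0323 0.0151 -0.0041 0 0 0 0;0.0323 0.0151 -0.0041 0 0 0 0' | grep -E "pos|ft"
python3 -m creep '0.0323 0.0151 -0.0041 0 0 0 0;0.0323 0.0151 -0.0041 0 0 0 0;0.0215 0.01 -0.0027 0 0 0 0;0.0108 0.005 -0.0014 0 0 0 0;0 0 0 0 0 0 0;0 0 0 0 0 0 0' | grep -E "pos|ft"
python3 - <<'E'
from h import *
rep(); s,p,r=st(); lip=p+r.apply([0,-.055,.26]); print("lip",lip)
im=optics.read_camera("top");a=im[80:320,30:330]
n="scene"; im=optics.read_camera(n); b=im[130:370,270:560]
cv2.imwrite("pics/s6.png",np.hstack([cv2.resize(a,(400,320)),cv2.resize(b,(386,320))]))
E
```

```text
eef_pos: [0.7039, 0.2395, 0.3619]
ft_force: [1.2, 0.3, -2.2]
eef_pos: [0.7301, 0.3402, 0.3505]
ft_force: [-0.5, -0.2, -3.2]
t 13.75 grasp [0.6515 0.3252 0.2178] psi 100.68005704258739 tilt -31.112835608422426 xz -0.001243414887446448 F [-0.4873 -0.2063 -3.2424] open 0.01850771165161146
lip [0.5519 0.3064 0.1563]
```

View pics/s6.png

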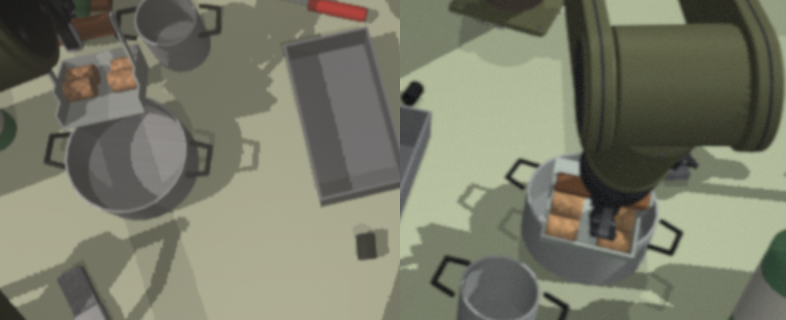

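Top view: the tray is empty and all four corks are in the scoop (about (80,80) and (122,75)). The pot rim centre is near (128,157) and the lip near (102,122). I'll check the lip against the pot.

```bash
python3 - <<'E'
from h import *
print(atz("top",(106.5,171.5),.156), atz("top",(128,198),.075))
m=models.trace("top","wide_pot"); m=m and m[0]["mask"]
if m is not None and len(m): ys,xs=np.nonzero(m); print(xs.min(),xs.max(),ys.min(),ys.max())
t=models.trace("scene","wide_pot")
E
```

```text
[0.5505 0.3073 0.156 ] [0.5231 0.2981 0.075 ]
63 188 154 245
```

```bash
python3 -m creep '0 -0.0229 -0.0038 -5 0 0 0;0 -0.0229 -0.0038 -5 0 0 0;0 -0.0229 -0.0038 -5 0 0 0;0 -0.0229 -0.0038 -5 0 0 0;0 -0.0229 -0.0038 -5 0 0 0;0 -0.0229 -0.0038 -5 0 0 0;0 0 0.015 0 0 0 0;0 0 0.015 0 0 0 0;0 0 0.015 0 0 0 0;0 0 0 0 0 0 0' | grep -E "pos|ft"
python3 - <<'E'
from h import *
rep(); s,p,r=st(); lip=p+r.apply([0,-.055,.26]); print("lip",lip)
E
```

```text
eef_pos: [0.6084, 0.3163, 0.3693]
ft_force: [-0.2, 0.0, -3.9]
t 14.95 grasp [0.6049 0.3155 0.2143] psi 100.61455378955773 tilt -1.323091786995336 xz -0.001297442831018977 F [-0.2153  0.0141 -3.8981] open 0.018435827270849203
lip [0.5485 0.3048 0.1106]
```

```bash
python3 -m creep '0 -0.0229 -0.0038 -5 0 0 0;0 -0.0229 -0.0038 -5 0 0 0;0 -0.0229 -0.0038 -5 0 0 0;0 -0.0229 -0.0038 -5 0 0 0;0 -0.0229 -0.0038 -5 0 0 0;0 -0.0229 -0.0038 -5 0 0 0;0 -0.0229 -0.0038 -5 0 0 0;0 -0.0229 -0.0038 -5 0 0 0;0 -0.0229 -0.0038 -5 0 0 0;0 -0.0229 -0.0038 -5 0 0 0' | grep -E "pos|ft"
python3 -m creep '0 -0.0229 -0.0038 -5 0 0 0;0 -0.0229 -0.0038 -5 0 0 0;0 0 0 0 0 0 0;0 0 0 0 0 0 0;0 0 0 0 0 0 0' | grep -E "pos|ft"
python3 - <<'E'
from h import *
rep(); s,p,r=st(); lip=p+r.apply([0,-.055,.26]); print("lip",lip)
im=optics.read_camera("top");a=im[80:320,30:330]
n="scene"; im=optics.read_camera(n); b=im[130:370,270:560]
cv2.imwrite("pics/s7.png",np.hstack([cv2.resize(a,(400,320)),cv2.resize(b,(386,320))]))
E
```

```text
eef_pos: [0.4171, 0.2766, 0.339]
ft_force: [0.2, -0.8, -2.8]
eef_pos: [0.3945, 0.2789, 0.3422]
ft_force: [0.3, 0.7, -2.5]
t 16.45 grasp [0.5113 0.2946 0.2415] psi 99.03443070888298 tilt 49.47213410063282 xz -0.027632937093654608 F [ 0.2654  0.6783 -2.5242] open 0.01874222073224124
lip [0.5553 0.2985 0.1315]
```

View pics/s7.png

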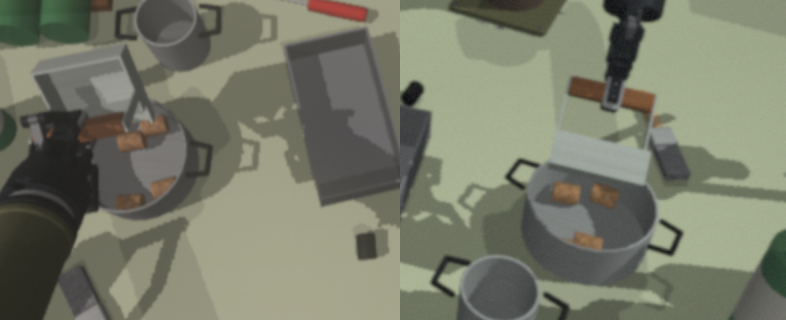

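The pictures show all four corks lying in the wide pot (top crop (130,140), (153,125), (162,187), (130,200)), and the wrist force shows an empty scoop. Raise, level and return to the tray.

```bash
python3 -m creep '0 0.0228 -0.0195 0 0 0 0;0 0.0228 -0.0195 0 0 0 0;0 0.0228 -0.0195 0 0 0 0;0 0.0228 -0.0195 0 0 0 0;0 0 0 0 0 0 0' | grep -E "pos|ft"
python3 -m creep '0 0 0 8.2 0 0 0;0 0 0 8.2 0 0 0;0 0 0 8.2 0 0 0;0 0 0 8.2 0 0 0;0 0 0 8.2 0 0 0;0 0 0 8.2 0 0 0;0 0 0 0 0 0 0;0 0 0 0 0 0 0' | grep -E "pos|ft"
python3 - <<'E'
from h import *
rep(); print(to([.583,-.0163,.22],100.7))
E
```

```text
eef_pos: [0.3948, 0.2826, 0.466]
ft_force: [0.4, 1.0, -1.1]
eef_pos: [0.3947, 0.2807, 0.4589]
ft_force: [0.1, 0.2, -2.3]
t 17.85 grasp [0.3994 0.2765 0.3041] psi 98.62706152755992 tilt 1.4915046331313229 xz -0.030960328230723016 F [ 0.0961  0.2088 -2.3382] open 0.0186173930935825
(array([-0.3191,  0.1391,  0.0975]), array([ 1.4591,  1.8009, -2.0496]))
```

```bash
python3 -m creep '-0.0355 0.0155 0.0108 0 0 0 0;-0.0355 0.0155 0.0108 0 0 0 0;-0.0355 0.0155 0.0108 0 0 0 0;-0.0355 0.0155 0.0108 0 0 0 0;-0.0355 0.0155 0.0108 0 0 0 0;-0.0355 0.0155 0.0108 0 0 0 0;-0.0355 0.0155 0.0108 0 0 0 0;-0.0355 0.0155 0.0108 0 0 0 0;-0.0351 0.0151 0.0111 0 0 0 0;0 0 0 1.5 1.8 -2 0' | grep -E "pos|ft"
python3 -m creep '0 0 0 0 0 0 0;0 0 0 0 0 0 0' | grep -E "pos|ft"
python3 - <<'E'
from h import *
rep(); print(to([.583,-.0163,.112],100.7))
E
```

```text
eef_pos: [0.5838, -0.0191, 0.3739]
ft_force: [-0.9, -0.2, -2.6]
eef_pos: [0.5818, -0.0152, 0.3751]
ft_force: [0.3, -0.3, -3.0]
t 19.05 grasp [ 0.5815 -0.0151  0.2201] psi 100.70377599842949 tilt -0.0829267175178846 xz 0.0008892156849367109 F [ 0.3323 -0.2518 -2.9954] open 0.01837069666004765
(array([-0.0014,  0.0012,  0.1081]), array([-0.0829, -0.0509,  0.0038]))
```

```bash
python3 -m creep '-0.0014 0.001 0.03 0 0 0 0;0 0 0.03 0 0 0 0;0 0 0.03 0 0 0 0;0 0 0.015 0 0 0 0;0 0 0.003 0 0 0 0;0 0 0 0 0 0 0' | grep -E "pos|ft"
python3 -m creep '0 0 0.001 0 0 0 0;0 0 0 0 0 0 0' | grep -E "pos|ft"
python3 -m creep '0 0 0.001 0 0 0 0;0 0 0 0 0 0 0' | grep -E "pos|ft"
python3 -m creep '0 0 0.0005 0 0 0 0;0 0 0 0 0 0 0' | grep -E "pos|ft"
python3 -c "
from h import *
rep()"
```

```text
eef_pos: [0.583, -0.0154, 0.2677]
ft_force: [0.2, 0.1, -3.1]
eef_pos: [0.5838, -0.0161, 0.2679]
ft_force: [0.1, -0.7, -2.6]
eef_pos: [0.5834, -0.0163, 0.266]
ft_force: [0.2, 0.3, -3.0]
eef_pos: [0.5833, -0.0164, 0.265]
ft_force: [0.9, 0.3, -2.1]
t 20.25 grasp [ 0.5829 -0.0161  0.11  ] psi 100.73748448739585 tilt -0.11128675289549868 xz 0.002536056433473872 F [ 0.8887  0.308  -2.0992] open 0.018643328575963965
```

```bash
python3 -m creep '0 0 0.001 0 0 0 0;0 0 0 0 0 0 0' | grep -E "pos|ft"
python3 -m creep '0 0 0.001 0 0 0 0;0 0 0 0 0 0 0' | grep -E "pos|ft"
python3 -m creep '0 0 0 0 0 0 0.3;0 0 0 0 0 0 0.6;0 0 0 0 0 0 1;0 0 0 0 0 0 1;0 0 0 0 0 0 1;0 0 0 0 0 0 1;0 0 0 0 0 0 1' | grep -E "pos|ft|open"
python3 -m creep '0 0 -0.03 0 0 0 1;0 0 -0.05 0 0 0 1;0 0 -0.05 0 0 0 1;0 0 -0.05 0 0 0 1;-0.05 0 0 0 0 0 1;-0.05 0 0 0 0 0 1;-0.05 0 0 0 0 0 1;-0.05 0 0 0 0 0 1;-0.05 0 0 0 0 0 1;0 0 0 0 0 0 1' | grep -E "pos|ft|open"
python3 - <<'E'
from h import *
rep(); im=optics.read_camera("top");a=im[80:320,30:390]
n="scene"; im=optics.read_camera(n); b=im[130:370,150:510]
cv2.imwrite("pics/s8.png",np.hstack([cv2.resize(a,(400,267)),cv2.resize(b,(400,267))]))
E
```

```text
eef_pos: [0.5832, -0.0163, 0.2638]
ft_force: [-0.3, -0.3, -2.5]
eef_pos: [0.5835, -0.0164, 0.2632]
ft_force: [0.1, -0.6, -1.3]
eef_pos: [0.5833, -0.0163, 0.263]
ft_force: [0.7, -0.4, 0.3]
opening: 0.0855
eef_pos: [0.6308, -0.2688, 0.4412]
ft_force: [0.2, 1.5, -0.2]
opening: 0.0857
t 22.35 grasp [ 0.6305 -0.269   0.2862] psi 100.39874638265836 tilt -0.1329783049919733 xz -0.0010344093791765127 F [ 0.2078  1.5184 -0.2195] open 0.0857216634474466
```

View pics/s8.png

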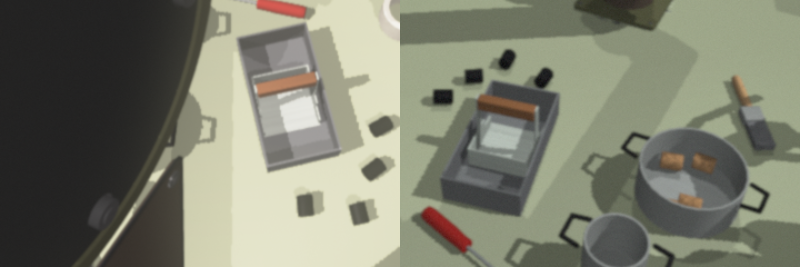

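The scoop stands upright in the empty tray (scene crop (505,145)). Three corks show in the pot at (673,160), (705,162) and (690,200), and the fourth is hidden behind the near wall, where the earlier picture showed it. I'm handing in.

```bash
python3 -c "
from plant import job
print(job.hand_in())"
```

```text
the job is handed in; nothing more can be done
None
```

I scooped all four corks out of the tray and tipped them into the wide pot (three show in the last picture, the fourth in the one before it), set the scoop down upright in the empty tray, and handed the job in at about 22 s.

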